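Lock the grinding vial into the bench-top tube mill

ROBOT

A 6-joint arm with a two-finger parallel gripper is mounted at the origin on the work surface. World frame = base frame: x ahead of the robot, y to its left, z up, the work surface at z = 0. Lengths are in mm, angles in rad, forces in N, time in s.
With the tool pointing down it reaches from about 325 to 775 mm from the base axis. Payload 5.5 kg.
Tool frame: the origin (TCP) lies where the fingers leave the gripper's body, on its centre line; the fingertips stand 73 mm ahead of it and the grasp point (between the pads) lies 54 mm ahead of it; z points along the fingers, y is the direction in which the jaws open and shut (so a half turn about z gives the same grasp; the last joint's range is limited). The gripper opens to 85 mm and grips with 20 to 120 N. Pads are 22 mm wide; open, the fingers measure 114 mm over their backs; the gripper's body (76 mm by 85 mm) begins 54 mm behind the grasp point. The pads swing forward as they close: fully open they stand 13 mm farther back than shut.
Start: joints at [-1.353, 0.091, 1.231, -0, 1.82, -0.057], TCP at [162.812, -577.503, 303.875] pointing down, gripper open.
Joint ranges: [-2.87, 2.87], [-0.86, 2.18], [0.17, 2.46], [-1.51, 4.65], [0.06, 2.69], [-2.65, 2.65]. Speed limits (rad/s): [2.57, 2.57, 3.01, 3.14, 3.14, 3.14].

INTERFACE

Orientations are given as [roll, pitch, yaw] about the fixed x, y, z axes, in that order (R = Rz(yaw) Ry(pitch) Rx(roll)).
In Python, from bench import monitor, optics, order gives the robot as it stands.
- The arm moves only by the tool move_arm, never from a script. Its argument "increments" is a list of rows, each an object with "translation": the shift along the tool's x, y, z in cm, a list of three; "spin": the turn about the tool's z in rad. In form: [{"translation": [dx, dy, dz], "spin": spin}, ...]. A call has 1 to 10 rows; each row is the pose to reach, as a shift and turn from the pose commanded when the call began, along the tool's axes at that moment; what a row does not reach only later rows make up. A row lasts 1/12 s, in which the tool goes at most 41.7 mm and 7.16 degrees, less where a joint would pass 70% of its speed; a pose out of reach is approached as far as the arm can. A call with a gripper value outside its range is refused whole. "hand" is the finger opening in cm, from 0 to 8.54, set as the call begins (left out, the last holds). The fingers move at their own pace and stop on an object; the grip force is fixed at half the most. Time passes only in rows, so rows that repeat a pose let the fingers close. It gives the time, the measured TCP pose, the force and the opening at its end, in the units of the state.
- monitor.get_obs(): the state, without advancing time (a new reading comes with each control period).
- optics.snapshot(name): name is "side" or "top"; returns a dict with "img" (400x640x3 uint8, red, green, blue), "vfov" (degrees; the focal length in pixels is half the picture's height over the tangent of half this angle, whatever the lens; pixels are square), "cx", "cy" (the principal point, pixels), "world_to_cam" (4x4, takes a point from world to camera coordinates). Camera axes: x right, y down, z forward; pixel columns grow to the right and rows downward; lengths in mm; the calibration is good to about 2 mm. A picture is of the moment at which its call begins. There is no depth.
- order.finish_job(): hands the job in, once; it reports no verdict.
The state is a dict: "clock": time; "joints": joint angles; "qvel": joint speeds; "effort": joint torques, N m; "ee_pos": TCP position; "tool_rot": TCP orientation; "force": force on the tool from outside, world axes, zero at the start; "moment": the same for the moment, N m; "opening": opening from 0.0 (shut) to 1.0 (fully open).
Only numpy, scipy, OpenCV 4.12 (cv2) and the standard library are available. Lean on these libraries where they do the work, as an engineer would, in place of code of your own. Each camera call takes 0.05 s, during which the arm holds its last target.

TASK

Take the winged steel grinding vial out of the rack and lock it into the bayonet socket of the tube mill: let its two lugs into the slots, press it gently down against the spring, twist it clockwise to the stop and let the spring lift it into its notches. Leave it locked, upright and released, never force it against the mill, and do not disturb the jars, the tip box or the pipette.

Things in the scene. Friction and masses are not known exactly. Their poses are not given: they have to be found in the camera images.
- vial_mid (a point): Centre (half-way up) of the upright grinding vial in the rack, 96 mm tall, about 0.16 kg. Steel cylinder 36 mm in diameter, foot chamfered 3 mm, bottom 48 mm below here; black head from 58 to 62 mm above the bottom, then the wing. x runs along the wing and the lugs, y across, z up; the same after half a turn.
- vial_wing (a point): Centre of the vial's black flat wing, the part to grip: 30 mm long (x), 14 mm thick (y), 34 mm tall, 31 mm above the vial's centre; its top is the vial's top, the flat top of the round head (34 mm in diameter) is 17 mm below here, where fingertips can bear down.
- vial_lugs (a point): On the vial's axis at the level of its two bayonet lugs, 14 mm above its bottom: square steel lugs, 5 x 5 mm, sticking out to both sides along x, in line with the wing, tips 23.5 mm from the axis.
- mill: White tube mill, fixed: housing 200 x 150 mm, 60 mm high, with display and knob in front; origin under its centre, x from the controls towards the socket, z up. A dark round sleeve, 62 mm in diameter, rises on it to 94 mm and holds the bayonet ring and sprung coupling. Pressing the vial on the mill with over 50 N in all (push and twist) harms it.
- socket (a point): Centre of the socket's mouth, level with the rim of the aluminium bayonet ring (bore 38.4 mm); axes as the mill's. The ring's two entry slots, 8.5 mm wide, open above, lie roughly along +x and -x: the ring was clipped in by hand (it sits fast), turned up to 35 degrees (0.6 rad) either way: not measured, to be seen or felt. Lugs on the rim: vial's bottom 11.5 mm below it.
- track (a point): On the socket's axis at the floor of the lugs' track, 17.5 mm below the rim. From each slot the track runs clockwise (seen from above) under a ledge, underside 10 mm below the rim, to a notch 8 mm wide, roof 6 mm below the rim, 46 degrees from the slot; its far side is the end stop, about 50 degrees from mid-slot. Locked, the vial's centre is 25.5 mm above the rim.
- spring (a point): Top centre of the sprung coupling when free, 17.5 mm below the rim (this point is fixed), 24 mm in diameter. The vial's bottom pushes it down: 3 N at first, then 1.5 N more per mm. With the vial's bottom 26.5 mm below the rim (16.5 N) the lugs clear the ledge; at 29 mm (20 N) they meet the track's floor; locked it is at 22.5 mm (10.5 N).
- rack: Grey plastic rack, fixed, 230 x 80 mm, 30 mm high; origin under its centre, x along its three round places, 51 mm in diameter, 70 mm apart, floor 8 mm above the bench. The vial and two jars stand in them in any order.
- jar_a_mid (a point): Centre of a sample jar with ribbed screw cap, 45 mm in diameter, 50 mm tall, standing in the rack; leave it alone.
- jar_b_mid (a point): Centre of the other sample jar, the same in every way; leave it alone.
- tip_box_mid (a point): Centre of the box of pipette tips, 84 x 124 mm, 52 mm tall, on the bench; leave it alone.
- pipette_mid (a point): Middle of the pipette that lies on the bench, 264 mm long along this point's x, 26 mm high; leave it alone.
There are look-alikes about, which are no part of the job. What is meant by the part that bears vial_mid is not yellow, and is the larger of those in its own colour.

How it is judged (in metres and radians):
On the way, in this order (a step that is already met when the one before it is completed fails the run):
1. the vial is lifted clear of the rack (height (world z) of vial_mid above 0.09 m), for 0.1 s.
2. the vial stands in the socket, pressed down until its lugs are below the ledge (z of vial_mid in the frame of socket below 0.0222 m and horizontal distance between vial_mid and socket below 0.008 m), for 0.1 s.
At the end, for the whole second after the job is handed in: The vial is released and at rest in the socket, locked in the notches: its centre 23.5 to 28.3 mm above the socket's rim and within 6 mm of the socket's axis, upright within 0.12 rad (z of vial_mid in the frame of socket between 0.0235 and 0.0283 m and horizontal distance between vial_mid and socket below 0.006 m and angle between vial_mid's own z axis and vertical below 0.12 rad and linear speed of vial below 0.02 m/s); the robot touches nothing.
It fails at once if the vial is forced against the mill with more than 50 N in all (contact force between vial and mill above 50 N).
It fails at once if a jar is disturbed (moved by more than 15 mm) (distance of any of jar_a_mid, jar_b_mid from where it was at the start of the episode above 0.015 m).
It fails at once if the tip box or the pipette is disturbed (moved by more than 20 mm) (distance of any of tip_box_mid, pipette_mid from where it was at the start of the episode above 0.02 m).
It also fails if it takes over 72 s, if anything falls off the work surface, if the arm or the gripper's body presses on something with over 40 N, if the wrist force passes 120 N, or if a joint passes its speed limit or range.

## Working session

There is one attempt and no reset: what is moved stays moved. The work goes in short steps, Python scripts to look and compute and a tool call to move; the robot and the scene stay as the last step left them, time stands still between calls to the robot, and variables do not carry over. Pictures are saved under pics/ and viewed, and the job is handed in when it is done.

Besides the shell and the picture viewer there is one more tool, called as name([rows], argument=value, ...), one row to a line, values as JSON. move_arm: Moves the arm, as the interface text tells. Its arguments: {"type":"object","properties":{"increments":{"type":"array"},"hand":{"type":"number"}},"required":["increments"]}

```bash
mkdir -p pics; ls; python3 - <<'E'
from bench import monitor, optics, order
import cv2,numpy as np
print(monitor.get_obs())
for n in ("side","top"):
    s=optics.snapshot(n)
    cv2.imwrite(f"pics/{n}0.png",s["img"][:,:,::-1])
    np.savez(f"pics/{n}0.npz",**s)
    print(n,s["vfov"],s["cx"],s["cy"],np.array(s["world_to_cam"]).round(3).tolist(),[k for k in s])
E
```

```text
pics
{'clock': 0.0, 'joints': array([-1.35272314e+00,  9.18828347e-02,  1.23194421e+00, -4.18181184e-06,
        1.81978961e+00, -5.67023562e-02]), 'qvel': array([-0.00117437,  0.0018097 ,  0.00095654,  0.00037009, -0.00091792,
        0.00012193]), 'effort': array([ 2.62883026e-03, -4.58728623e+01, -4.18024671e+01,  1.35764813e-04,
        1.14812044e-02,  4.54321798e-05]), 'ee_pos': array([ 162.76229021, -577.34781794,  302.70343208]), 'tool_rot': array([-3.13957168e+00, -1.10655291e-04,  2.74774405e-01]), 'force': array([-1.14499471,  0.13292315,  0.18514489]), 'moment': array([-5.64287438e-05,  7.32817020e-03, -3.13493078e-04]), 'opening': 1.0020052536823147}
side 55.51057969797324 311.9072656967039 200.0105888135415 [[0.998, -0.057, -0.003, -604.5], [-0.04, -0.667, -0.744, 4.232], [0.041, 0.743, -0.669, 1179.75], [0.0, 0.0, 0.0, 1.0]] ['img', 'vfov', 'cx', 'cy', 'world_to_cam']
top 54.273369352660985 324.0633576854051 201.76459172775748 [[-0.023, -0.999, 0.026, -110.895], [-0.996, 0.02, -0.091, 581.788], [0.09, -0.028, -0.996, 932.106], [0.0, 0.0, 0.0, 1.0]] ['img', 'vfov', 'cx', 'cy', 'world_to_cam']
```

View pics/side0.png

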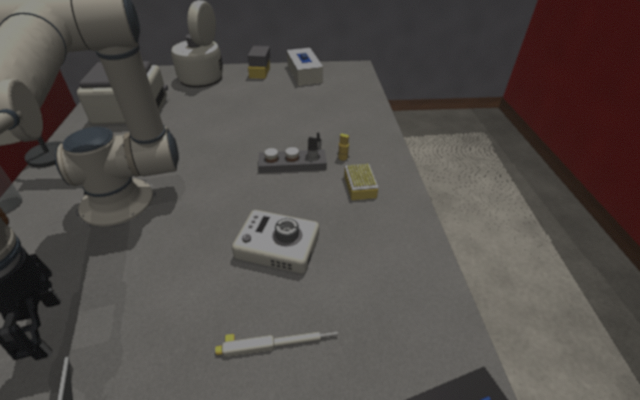

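View pics/top0.png

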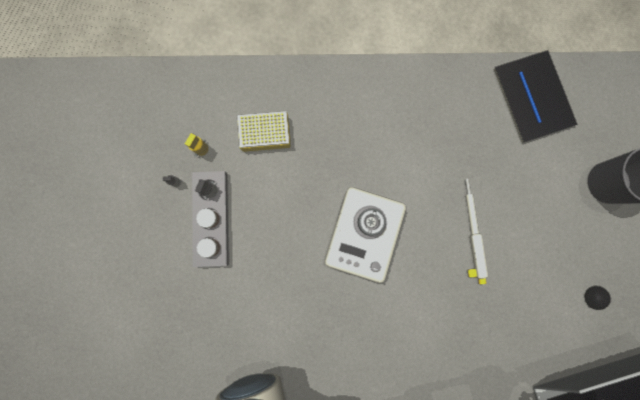

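```bash
cat > h.py <<'E'
import numpy as np,cv2
from bench import monitor, optics
def cam(s):
    f=200/np.tan(np.radians(float(s["vfov"]))/2); return f,float(s["cx"]),float(s["cy"]),np.array(s["world_to_cam"],float)
def proj(s,p):
    f,cx,cy,W=cam(s); q=W[:3,:3]@np.array(p,float)+W[:3,3]; return np.array([cx+f*q[0]/q[2],cy+f*q[1]/q[2]])
def ray(s,uv):
    f,cx,cy,W=cam(s); d=np.array([(uv[0]-cx)/f,(uv[1]-cy)/f,1.]); R=W[:3,:3]; return -R.T@W[:3,3], R.T@d
def onz(s,uv,z):
    o,d=ray(s,uv); return o+d*(z-o[2])/d[2]
def snap(n,tag):
    s=optics.snapshot(n); np.savez(f"pics/{tag}.npz",**s); return s
def crop(s,x0,y0,w,h,k,fn):
    c=s["img"][y0:y0+h,x0:x0+w,::-1]; c=cv2.resize(np.ascontiguousarray(c),None,fx=k,fy=k,interpolation=cv2.INTER_CUBIC)
    cv2.imwrite(fn,c)
E
python3 - <<'E'
from h import *
t=np.load("pics/top0.npz"); s=np.load("pics/side0.npz")
crop(t,155,125,90,75,8,"pics/tv.png"); crop(s,255,125,100,55,8,"pics/sv.png")
crop(t,320,180,90,75,8,"pics/tm.png"); crop(s,230,205,95,70,8,"pics/sm.png")
E
```

```text
(no output)
```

View pics/tv.png

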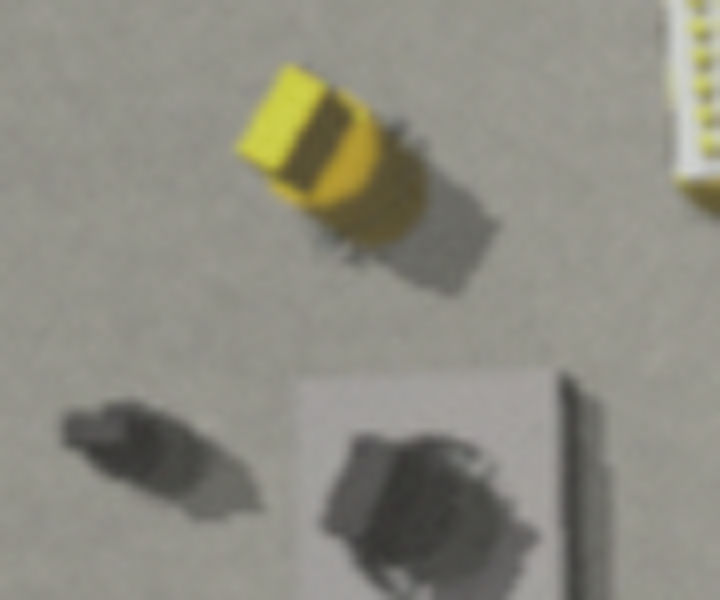

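View pics/sv.png

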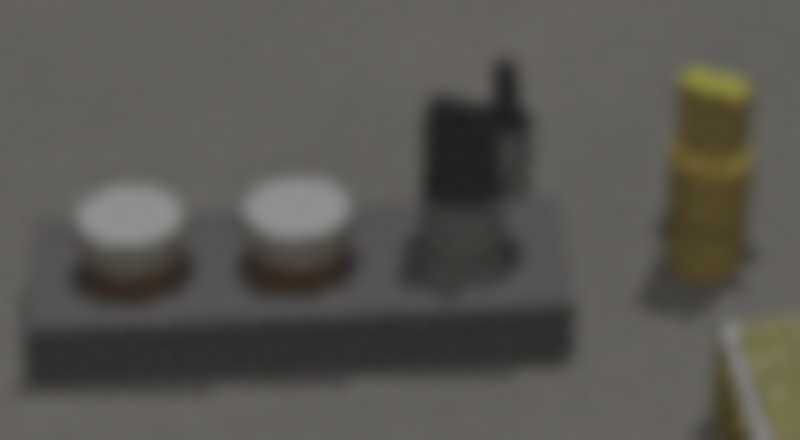

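View pics/tm.png

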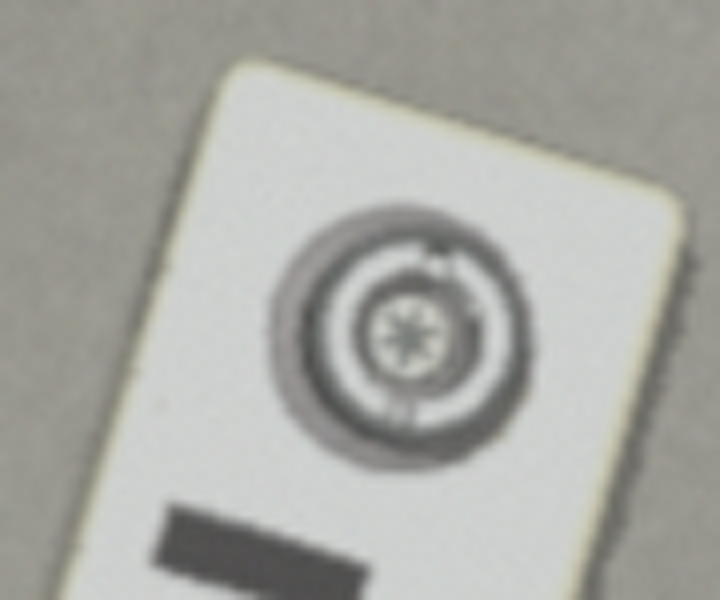

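View pics/sm.png

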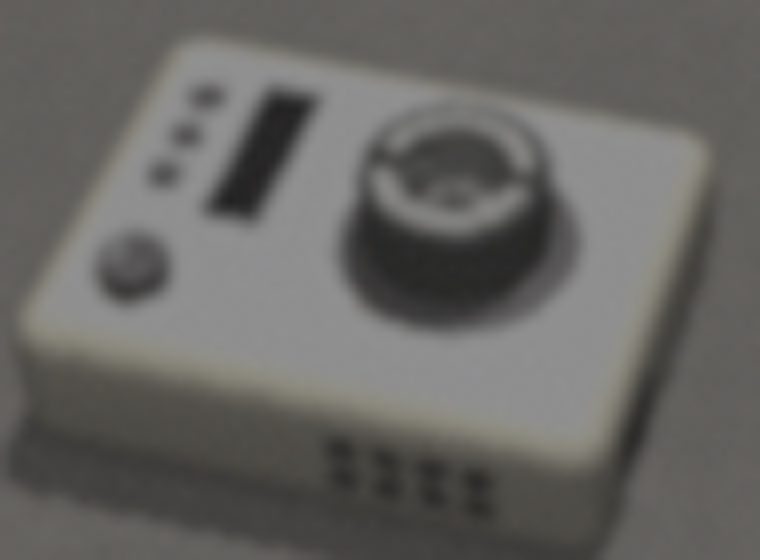

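```bash
python3 - <<'E'
from h import *
t=np.load("pics/top0.npz"); s=np.load("pics/side0.npz")
def cc(s,x0,y0,w,h,k,fn,lo,hi):
    c=s["img"][y0:y0+h,x0:x0+w,::-1].astype(float); c=np.clip((c-lo)/(hi-lo)*255,0,255).astype(np.uint8)
    c=cv2.resize(c,None,fx=k,fy=k,interpolation=cv2.INTER_CUBIC)
    cv2.imwrite(fn,c)
cc(t,190,172,38,28,20,"pics/tv2.png",30,140)
cc(s,300,130,32,34,16,"pics/sv2.png",5,110)
cc(t,350,200,44,44,14,"pics/tm2.png",60,240)
E
```

```text
(no output)
```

View pics/tv2.png

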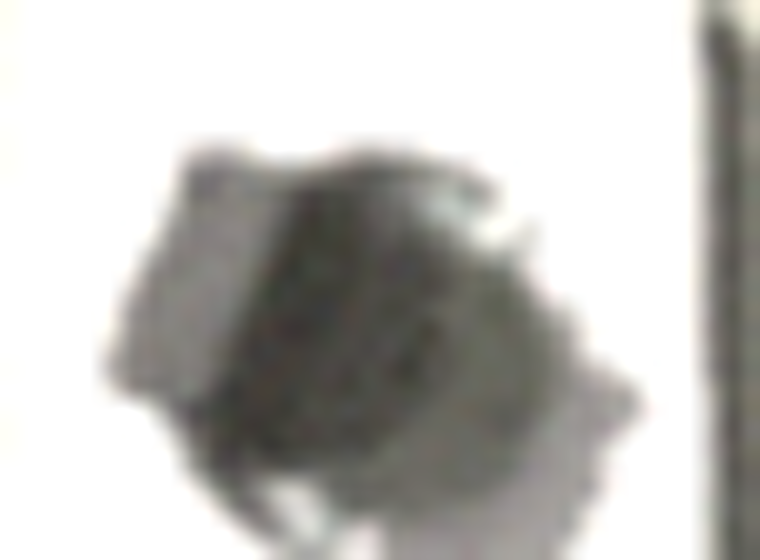

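View pics/sv2.png

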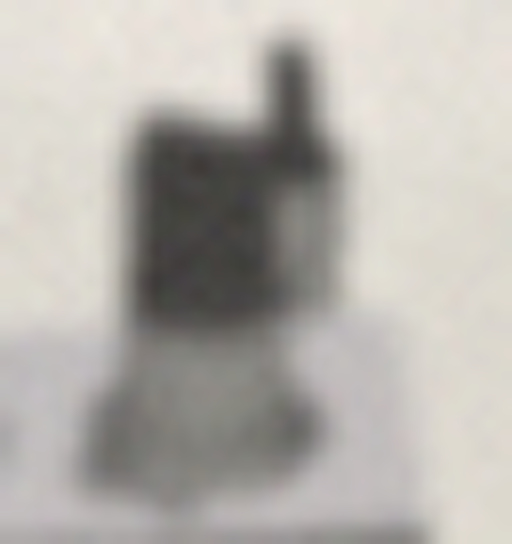

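View pics/tm2.png

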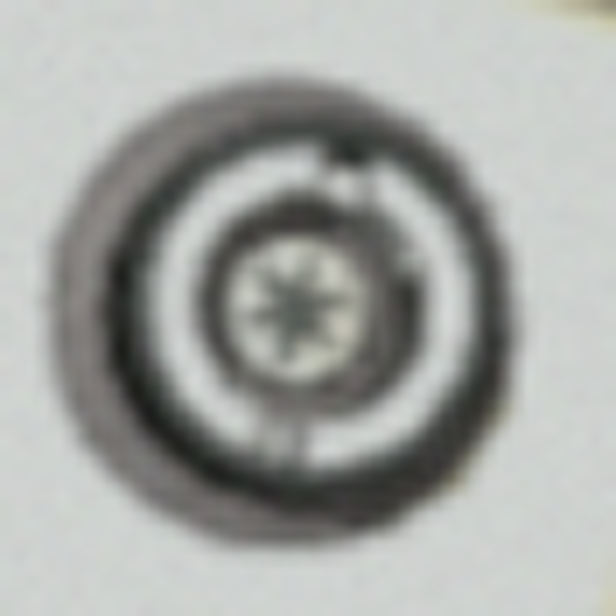

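```bash
python3 - <<'E'
from h import *
from scipy.optimize import least_squares
t=np.load("pics/top0.npz"); s=np.load("pics/side0.npz")
u=lambda x0,y0,k,p:np.array([x0+(p[0]+.5)/k-.5,y0+(p[1]+.5)/k-.5])
def tri(a,b):
    A=[];B=[]
    for sc,p in((t,a),(s,b)):
        o,d=ray(sc,p);d/=np.linalg.norm(d);P=np.eye(3)-np.outer(d,d);A.append(P);B.append(P@o)
    x=np.linalg.solve(sum(A),sum(B)); return x.round(1),(proj(t,x)-a).round(2),(proj(s,x)-b).round(2)
# white ring masks
for n,sc,(x0,y0,x1,y1) in(("top",t,(358,207,386,236)),("side",s,(272,214,302,238))):
    g=cv2.cvtColor(np.ascontiguousarray(sc["img"]),cv2.COLOR_RGB2GRAY)[y0:y1,x0:x1]
    G=cv2.resize(g,None,fx=8,fy=8,interpolation=cv2.INTER_CUBIC)
    th=170 if n=="top" else 100
    m=(G>th).astype(np.uint8)
    cv2.imwrite(f"pics/ring_{n}.png",cv2.hconcat([G,m*255]))
# wing corners
tc=[u(190,172,20,p) for p in((190,150),(285,170),(205,400),(108,375))]
for p in tc: print("wingtop",p.round(2),onz(t,p,104).round(1))
c=np.mean(tc,0);print("c",c,onz(t,c,104).round(1))
sc_=u(300,130,16,(290,55));sl=u(300,130,16,(165,120))
print("side ray z=104 wing top candidates",onz(s,u(300,130,16,(215,120)),104))
print(tri(c,u(300,130,16,(215,118))))
sl=[u(350,200,14,(348,172)),u(350,200,14,(281,440))]
P=[onz(t,p,94) for p in sl];print(P,"slot dir",np.degrees(np.arctan2(*(P[0]-P[1])[[1,0]])))
ss=[u(230,205,8,(378,160)),u(230,205,8,(524,185))]
P=[onz(s,p,94) for p in ss];print(P,"slot dir side",np.degrees(np.arctan2(*(P[1]-P[0])[[1,0]])))
# mill top edges: z=60
E
python3 -c "
import cv2;a=cv2.imread('pics/ring_top.png');b=cv2.imread('pics/ring_side.png');import numpy as np
h=max(a.shape[0],b.shape[0]);w=max(a.shape[1],b.shape[1]);o=np.zeros((a.shape[0]+b.shape[0],w,3),np.uint8);o[:a.shape[0],:a.shape[1]]=a;o[a.shape[0]:,:b.shape[1]]=b;cv2.imwrite('pics/rings.png',o)"
```

```text
wingtop [199.02 179.02] [629.6 160.  104. ]
wingtop [203.78 180.02] [627.2 149.3 104. ]
wingtop [199.78 191.52] [601.2 158.1 104. ]
wingtop [194.92 190.28] [604.2 168.9 104. ]
c [199.375  185.2125] [615.5 159.1 104. ]
side ray z=104 wing top candidates [618.78299326 165.43029348 104.        ]
(array([616.6, 157.8, 109.1]), array([-0.06, -0.79]), array([-0.53,  0.1 ]))
[array([ 547.79494982, -236.36701285,   94.        ]), array([ 504.28587595, -223.90067906,   94.        ])] slot dir -15.98820543157337
[array([ 503.1302275 , -222.91615228,   94.        ]), array([ 549.45125627, -236.77387536,   94.        ])] slot dir side -16.655447452722445
```

View pics/rings.png

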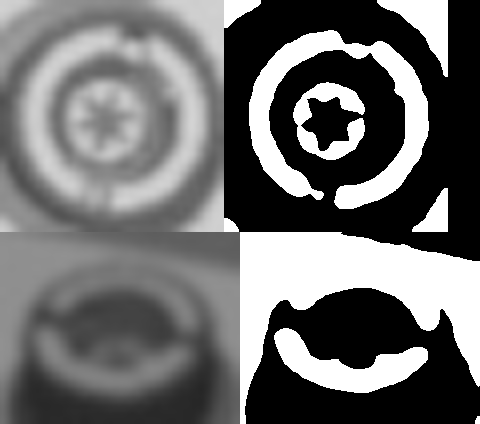

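```bash
python3 - <<'E'
from h import *
t=np.load("pics/top0.npz"); s=np.load("pics/side0.npz")
img=np.ascontiguousarray(t["img"]);g=cv2.cvtColor(img,cv2.COLOR_RGB2GRAY)[207:236,358:386]
G=cv2.resize(g,None,fx=8,fy=8,interpolation=cv2.INTER_CUBIC)
m=(G>165).astype(np.uint8);n,l,st,ce=cv2.connectedComponentsWithStats(m)
m=np.zeros_like(m)
for i in range(1,n):
    x,y,w,h,a=st[i]
    if a>300 and x>4 and y>4 and x+w<220 and y+h<228 and w>70: m[l==i]=1; print(st[i])
pts=np.argwhere(m)[:,::-1]; hull=cv2.convexHull(pts.astype(np.int32))
e=cv2.fitEllipse(hull);print(e)
c=(np.array(e[0])+.5)/8-.5+[358,207];print("ring px",c,[onz(t,c,z).round(1).tolist() for z in(92,94,96)], "diam mm",np.mean(e[1])/8/ (200/np.tan(np.radians(float(t['vfov'])/2)))*838)
for yaw in(-19,):
  y=np.radians(yaw);X=np.array([np.cos(y),np.sin(y),0]);Y=np.array([-np.sin(y),np.cos(y),0]);C=np.array([615.5,159.1,0])
  for z in(104,70):
    for a,b in((15,7),(15,-7),(-15,-7),(-15,7)):
        p=C+a*X+b*Y+[0,0,z]; q=proj(s,p);print(z,a,b,(((q-[300,130])+.5)*16-.5).round(0), (((proj(t,p)-[190,172])+.5)*20-.5).round(0))
# rack corners (top): z=30
for q in((193,172),(225.5,172),(227,267),(196.5,267)): print("rack",onz(t,q,30).round(0))
for q in((155+35.5,0),): pass
# jars caps
hsv=cv2.cvtColor(img,cv2.COLOR_RGB2HSV)
mj=((g.max()*0+cv2.cvtColor(img,cv2.COLOR_RGB2GRAY))>185).astype(np.uint8)[200:265,190:225]
n,l,st,ce=cv2.connectedComponentsWithStats(mj)
for i in range(1,n):
    if st[i][4]>60: print("jar",st[i],onz(t,ce[i]+[190,200],58).round(1))
E
```

```text
[   24    29   181   181 10848]
[  68   82   75   79 3076]
((113.96276092529297, 118.4968490600586), (180.3671875, 183.29550170898438), 122.99436950683594)
ring px [371.80784512 221.37460613] [[526.1, -230.0, 92.0], [526.0, -229.7, 94.0], [526.0, -229.4, 96.0]] diam mm 48.810753139451705
104 15 7 [280. 130.] [182. 130.]
104 15 -7 [262. 166.] [300. 167.]
104 -15 -7 [122. 145.] [212. 419.]
104 -15 7 [140. 109.] [ 93. 381.]
70 15 7 [279. 268.] [267. 174.]
70 15 -7 [262. 304.] [381. 210.]
70 -15 -7 [123. 283.] [296. 452.]
70 -15 7 [142. 247.] [182. 416.]
rack [659. 196.  30.]
rack [657. 117.  30.]
rack [426. 114.  30.]
rack [428. 186.  30.]
jar [  7   9  18  18 252] [544.9 158.7  58. ]
jar [  7  39  18  18 254] [474.7 157.3  58. ]
```

```bash
cat >> h.py <<'E'
def togo(target,yaw):
    o=monitor.get_obs(); p=o["ee_pos"]; y=o["tool_rot"][2]; d=np.array(target,float)-p
    tx=np.cos(y)*d[0]+np.sin(y)*d[1]; ty=np.sin(y)*d[0]-np.cos(y)*d[1]
    sp=-((yaw-y+np.pi)%(2*np.pi)-np.pi)
    print("t",round(float(o["clock"]),2),"pos",p.round(1),"rot",o["tool_rot"].round(4),"F",o["force"].round(1),"M",o["moment"].round(2),"op",round(float(o["opening"]),3),"j",o["joints"].round(2))
    print("togo cm",(np.array([tx,ty,-d[2]])/10).round(3),"spin",round(float(sp),4))
E
python3 -c "
from h import *
togo((615.5,159.1,300),2.81)"
```

```text
t 0.1 pos [ 162.8 -577.4  302.9] rot [-3.1398e+00 -1.0000e-04  2.7480e-01] F [ 0.2 -0.3  0.3] M [ 0.01 -0.04 -0.05] op 1.003 j [-1.35  0.09  1.23 -0.    1.82 -0.06]
togo cm [ 63.557 -58.602   0.285] spin -2.5352
```

move_arm([
  {"translation": [2.9, -2.7, 0], "spin": -0.11},
  {"translation": [5.8, -5.4, 0], "spin": -0.22},
  {"translation": [8.7, -8.1, 0], "spin": -0.34},
  {"translation": [11.6, -10.7, 0], "spin": -0.46},
  {"translation": [14.5, -13.4, 0], "spin": -0.58},
  {"translation": [17.4, -16.1, 0], "spin": -0.7},
  {"translation": [20.3, -18.8, 0], "spin": -0.82},
  {"translation": [23.2, -21.4, 0], "spin": -0.94},
  {"translation": [26.1, -24.1, 0], "spin": -1.06},
  {"translation": [29, -26.8, 0], "spin": -1.18},
], hand=6)

```text
clock: 0.93
ee_pos: [369.6, -239.1, 303.6]
tool_rot: [-3.141, -0.0, 1.46]
force: [0.1, -0.7, -1.0]
opening: 0.704
```

```bash
python3 -c "
from h import *
togo((615.5,159.1,300),2.81)"
```

```text
t 0.93 pos [ 369.6 -239.1  303.6] rot [-3.1414e+00 -1.0000e-04  1.4603e+00] F [ 0.1 -0.7 -1. ] M [0.03 0.08 0.01] op 0.704 j [-0.65 -0.34  1.63 -0.    1.85 -0.54]
togo cm [42.284 20.051  0.357] spin -1.3497
```

move_arm([
  {"translation": [3.6, 1.7, 0], "spin": -0.12},
  {"translation": [7.2, 3.4, 0], "spin": -0.24},
  {"translation": [10.8, 5.1, 0], "spin": -0.36},
  {"translation": [14.4, 6.8, 0], "spin": -0.48},
  {"translation": [18, 8.5, 0], "spin": -0.6},
  {"translation": [21.6, 10.2, 0], "spin": -0.72},
  {"translation": [25.2, 11.9, 0], "spin": -0.84},
  {"translation": [28.8, 13.6, 0], "spin": -0.96},
  {"translation": [32.4, 15.3, 0], "spin": -1.08},
  {"translation": [35.5, 16.8, 0], "spin": -1.18},
])

```text
clock: 1.77
ee_pos: [577.8, 94.9, 303.1]
tool_rot: [-3.141, -0.001, 2.642]
force: [-0.1, -0.6, 0.9]
opening: 0.701
```

```bash
python3 -c "
from h import *
togo((615.5,159.1,240),2.81)"
```

```text
t 1.77 pos [577.8  94.9 303.1] rot [-3.1413e+00 -1.0000e-03  2.6419e+00] F [-0.1 -0.6  0.9] M [ 0.01 -0.05 -0.04] op 0.701 j [ 0.1   0.05  1.27  0.    1.82 -0.97]
togo cm [-0.227  7.443  6.307] spin -0.1681
```

move_arm([
  {"translation": [0, 2.5, 2], "spin": -0.06},
  {"translation": [-0.1, 5, 4], "spin": -0.11},
  {"translation": [-0.2, 7.4, 6.2], "spin": -0.168},
  {"translation": [-0.2, 7.4, 6.2], "spin": -0.168},
  {"translation": [-0.2, 7.4, 6.2], "spin": -0.168},
  {"translation": [-0.2, 7.4, 6.2], "spin": -0.168},
])

```text
clock: 2.27
ee_pos: [614.7, 155.7, 242.0]
tool_rot: [-3.141, -0.0, 2.802]
force: [-0.0, -0.6, 0.6]
opening: 0.7
```

```bash
python3 -c "
from h import *
togo((615.5,159.1,145),2.81)
t=snap('top','t1');s=snap('side','s1')
crop(t,150,130,110,85,7,'pics/t1.png');crop(s,250,80,110,100,7,'pics/s1.png')
for z in (167,180): print(proj(t,(615.5,159.1,z)))
print(proj(t,(615.5,159.1,104)))
"
```

```text
t 2.27 pos [614.7 155.7 242. ] rot [-3.141e+00 -3.000e-04  2.802e+00] F [-0.  -0.6  0.6] M [-0.01 -0.04  0.06] op 0.7 j [ 0.19  0.18  1.24 -0.    1.72 -1.04]
togo cm [0.039 0.351 9.704] spin -0.008
[190.59045676 181.21943632]
[188.60861336 180.31503398]
[199.36872544 185.22534651]
```

View pics/t1.png

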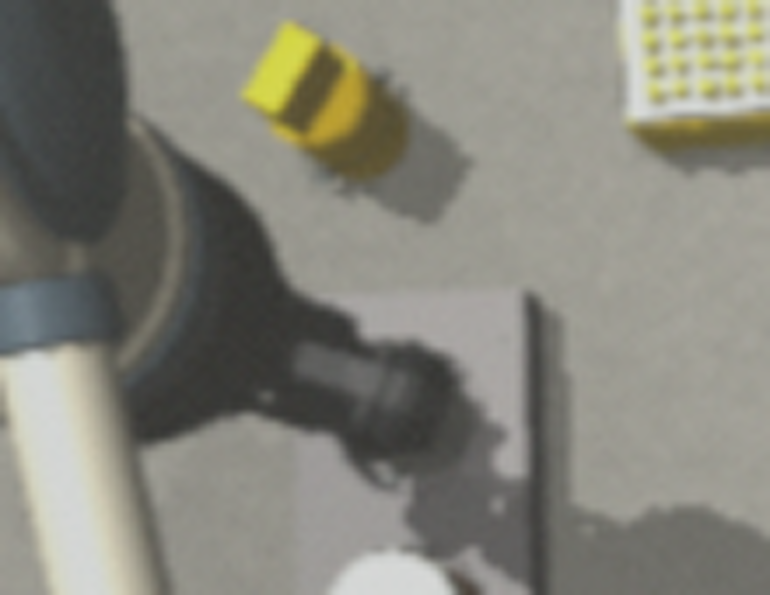

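View pics/s1.png

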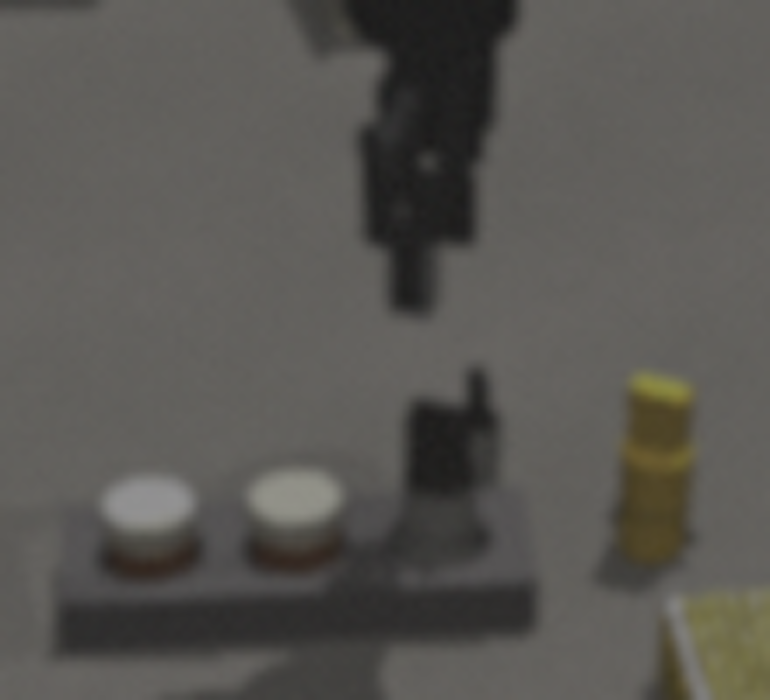

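```bash
python3 -c "
from h import *
togo((615.5,159.1,145),2.81)
t=np.load('pics/t1.npz');s=np.load('pics/s1.npz');t0=np.load('pics/top0.npz')
print('side tip pred',proj(s,(615.5,158,169)), 'vial top', proj(s,(615.5,159.1,104)))
for q in ((195,145),(190,140),(199,150)): print('yel',[onz(t0,q,z).round(0) for z in (0,90)])
for q in ((165,178),(178,187)): print('blk',[onz(t0,q,z).round(0) for z in (0,60)])
s0=np.load('pics/side0.npz')
for q in ((318,158),(341,160)): print('side base',onz(s0,q,0).round(0))
"
```

```text
t 2.37 pos [615.  155.2 243.8] rot [3.1405e+00 2.4000e-03 2.8012e+00] F [ 0.2 -0.3  0.8] M [-0.01  0.03  0.01] op 0.701 j [ 0.19  0.18  1.24 -0.    1.72 -1.04]
togo cm [0.081 0.388 9.881] spin -0.0088
side tip pred [312.05500165 120.87894111] vial top [312.0885993  138.10958269]
yel [array([733., 201.,   0.]), array([711., 174.,  90.])]
yel [array([747., 214.,   0.]), array([723., 185.,  90.])]
yel [array([720., 191.,   0.]), array([699., 165.,  90.])]
blk [array([650., 275.,   0.]), array([640., 253.,  60.])]
blk [array([627., 243.,   0.]), array([618., 222.,  60.])]
side base [638. 191.   0.]
side base [718. 174.   0.]
```

move_arm([
  {"translation": [0.04, 0.31, 1], "spin": -0.007},
  {"translation": [0.04, 0.31, 2.5], "spin": -0.007},
  {"translation": [0.04, 0.31, 4], "spin": -0.007},
  {"translation": [0.04, 0.31, 5.5], "spin": -0.007},
  {"translation": [0.04, 0.31, 7], "spin": -0.007},
  {"translation": [0.04, 0.31, 8.2], "spin": -0.007},
  {"translation": [0.04, 0.31, 9.2], "spin": -0.007},
  {"translation": [0.04, 0.31, 9.6], "spin": -0.007},
  {"translation": [0.04, 0.31, 9.6], "spin": -0.007},
], hand=4.5)

```text
clock: 3.12
ee_pos: [615.1, 158.8, 144.7]
tool_rot: [-3.141, -0.001, 2.81]
force: [-0.6, 0.1, -0.9]
opening: 0.526
```

```bash
python3 -c "
from h import *
togo((615.5,159.1,145),2.81)
t=snap('top','t2');s=snap('side','s2')
crop(t,170,150,60,60,9,'pics/t2.png');crop(s,275,100,70,80,7,'pics/s2.png')
"
```

```text
t 3.12 pos [615.1 158.8 144.7] rot [-3.1408e+00 -1.4000e-03  2.8096e+00] F [-0.6  0.1 -0.9] M [-0.01  0.02  0.04] op 0.526 j [ 0.2   0.21  1.38  0.    1.55 -1.04]
togo cm [-0.031  0.038 -0.026] spin -0.0004
```

View pics/t2.png

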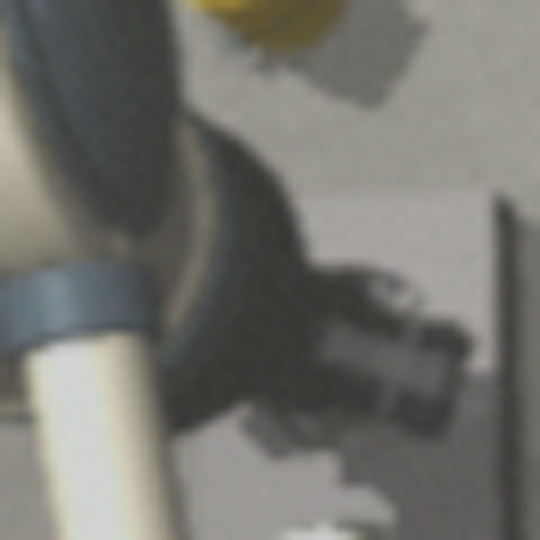

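View pics/s2.png

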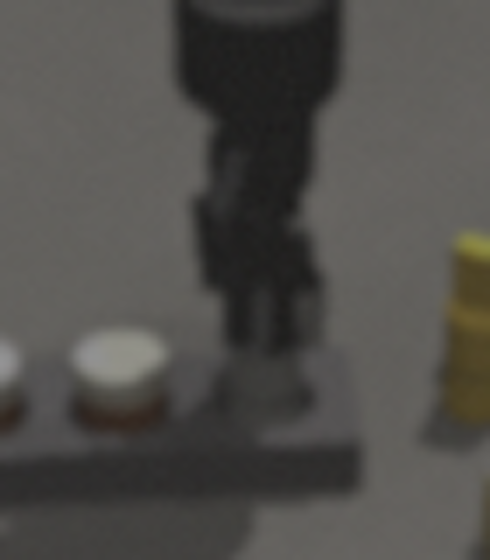

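The fingers straddle the wing (side crop around (265,320)) with no contact force, so I'm closing the gripper.

move_arm([
  {"translation": [0, 0, 0], "spin": 0},
  {"translation": [0, 0, 0], "spin": 0},
  {"translation": [0, 0, 0], "spin": 0},
  {"translation": [0, 0, 0], "spin": 0},
  {"translation": [0, 0, 0], "spin": 0},
  {"translation": [0, 0, 0], "spin": 0},
  {"translation": [0, 0, 0], "spin": 0},
  {"translation": [0, 0, 0], "spin": 0},
], hand=0)

```text
clock: 3.88
ee_pos: [615.9, 159.2, 147.1]
tool_rot: [3.141, 0.002, 2.81]
force: [-0.8, -1.2, 5.8]
opening: 0.151
```

```bash
python3 -c "
from h import *
togo((615.5,159.1,145),2.81)
"
```

```text
t 3.88 pos [615.9 159.2 147.1] rot [3.1406e+00 1.6000e-03 2.8098e+00] F [-0.8 -1.2  5.8] M [0.02 0.05 0.01] op 0.151 j [ 0.2   0.21  1.38  0.    1.55 -1.04]
togo cm [ 0.033 -0.022  0.207] spin -0.0002
```

move_arm([
  {"translation": [0, 0, -0.5], "spin": 0},
  {"translation": [0, 0, -1.5], "spin": 0},
  {"translation": [0, 0, -3], "spin": 0},
  {"translation": [0, 0, -4.5], "spin": 0},
  {"translation": [0, 0, -6], "spin": 0},
  {"translation": [0, 0, -8], "spin": 0},
  {"translation": [0, 0, -10], "spin": 0},
  {"translation": [0, 0, -11.5], "spin": 0},
  {"translation": [0, 0, -12], "spin": 0},
  {"translation": [0, 0, -12], "spin": 0},
])

```text
clock: 4.72
ee_pos: [615.9, 159.1, 267.9]
tool_rot: [3.14, 0.003, 2.81]
force: [-0.1, -0.2, -0.5]
opening: 0.154
```

```bash
python3 -c "
from h import *
togo((526,-229.8,270),3.1416-np.radians(16.3))
s=snap('side','s3'); crop(s,260,60,110,110,7,'pics/s3.png')
t=snap('top','t3'); crop(t,150,140,80,80,7,'pics/t3.png')
"
```

```text
t 4.72 pos [615.9 159.1 267.9] rot [3.1401e+00 2.6000e-03 2.8098e+00] F [-0.1 -0.2 -0.5] M [ 0.01 -0.   -0.03] op 0.154 j [ 0.2   0.18  1.19 -0.    1.76 -1.04]
togo cm [ -4.175 -39.7    -0.211] spin -0.0473
```

View pics/s3.png

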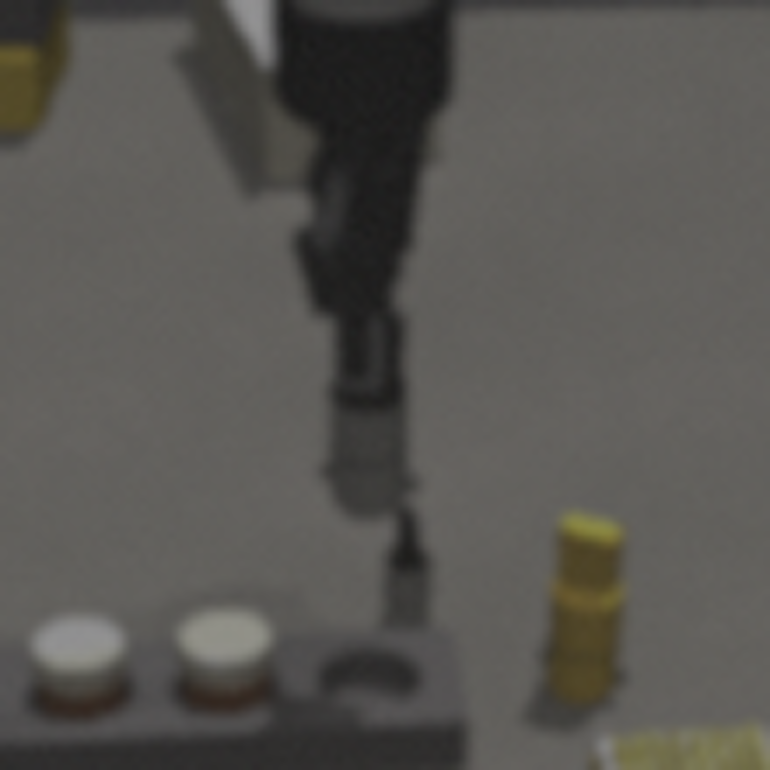

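move_arm([
  {"translation": [-0.2, -2, 0], "spin": 0},
  {"translation": [-0.6, -5.5, 0], "spin": -0.01},
  {"translation": [-1, -9.3, 0], "spin": -0.01},
  {"translation": [-1.4, -13.1, 0], "spin": -0.02},
  {"translation": [-1.8, -16.9, 0], "spin": -0.02},
  {"translation": [-2.2, -20.7, 0], "spin": -0.03},
  {"translation": [-2.6, -24.5, 0], "spin": -0.03},
  {"translation": [-3, -28.3, 0], "spin": -0.04},
  {"translation": [-3.4, -32, 0], "spin": -0.04},
  {"translation": [-3.8, -35.5, 0], "spin": -0.047},
])

```text
clock: 5.65
ee_pos: [534.5, -190.7, 263.8]
tool_rot: [3.141, -0.003, 2.856]
force: [0.3, -0.3, -1.4]
opening: 0.154
```

move_arm([
  {"translation": [-0.2, -2, 0], "spin": 0},
  {"translation": [-0.23, -3.3, 0], "spin": 0},
  {"translation": [-0.22, -4.16, 0], "spin": 0},
  {"translation": [-0.22, -4.16, 0], "spin": 0},
  {"translation": [-0.22, -4.16, 0], "spin": 0},
  {"translation": [-0.22, -4.16, 0], "spin": 0},
])

```text
clock: 6.15
ee_pos: [526.6, -228.2, 265.7]
tool_rot: [3.141, -0.0, 2.858]
force: [0.3, 0.3, -1.2]
opening: 0.159
```

```bash
python3 -c "
from h import *
togo((526,-229.8,266),3.1416-np.radians(16.3))
s=snap('side','s4'); crop(s,235,150,100,100,7,'pics/s4.png')
t=snap('top','t4'); crop(t,330,180,80,80,7,'pics/t4.png')
togo((526,-229.8,266),3.1416-np.radians(16.3))
"
```

```text
t 6.15 pos [ 526.6 -228.2  265.7] rot [ 3.1409e+00 -3.0000e-04  2.8584e+00] F [ 0.3  0.3 -1.2] M [ 0.05  0.05 -0.03] op 0.159 j [-0.47  0.02  1.38  0.    1.75 -1.76]
togo cm [ 0.013 -0.172 -0.033] spin 0.0013
t 6.25 pos [ 526.6 -228.2  265.9] rot [3.1412 0.     2.8587] F [ 0.   0.1 -1.6] M [-0.04 -0.   -0.1 ] op 0.152 j [-0.47  0.02  1.38  0.    1.75 -1.76]
togo cm [ 0.016 -0.174 -0.011] spin 0.0016
```

View pics/s4.png

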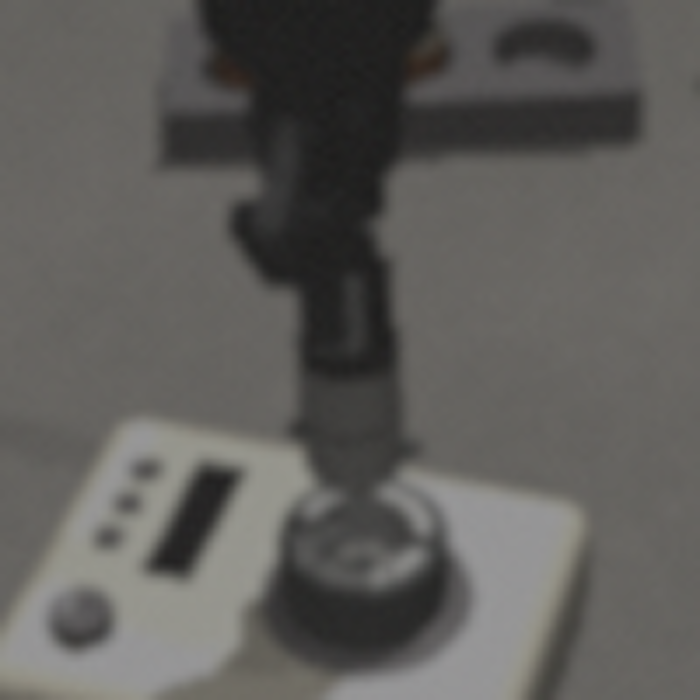

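View pics/t4.png

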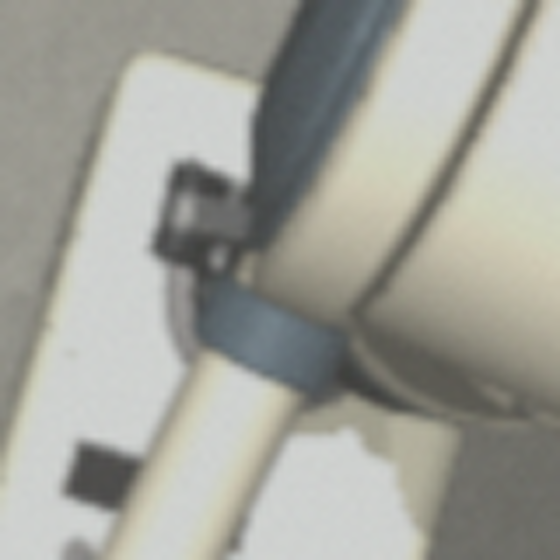

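```bash
python3 -c "
from h import *
s=np.load('pics/s4.npz')
k=lambda q:(((q-[235,150])+.5)*7-.5).round(1)
for z in (94,128,142,185): print(z,k(proj(s,(526,-229.8,z))),k(proj(s,(526.5,-228.5,z))))
u=np.array([np.cos(-.2845),np.sin(-.2845)])
for a in(-23.5,23.5): print(k(proj(s,(526+a*u[0],-229.8+a*u[1],142))))
g=cv2.cvtColor(np.ascontiguousarray(s['img']),cv2.COLOR_RGB2GRAY)
c=cv2.resize(g[185:245,265:312],None,fx=12,fy=12,interpolation=cv2.INTER_CUBIC).astype(float)
cv2.imwrite('pics/s4b.png',np.clip((c-20)/(130-20)*255,0,255).astype(np.uint8))
for r in (207,208,209,213,214): print(r,g[r,270:305])
"
```

```text
94 [358.5 535.8] [359.8 533.1]
128 [353.8 469. ] [355.2 466.4]
142 [351.8 440.5] [353.2 437.9]
185 [345.4 349.5] [346.9 346.9]
[287.8 430.3]
[416.4 450.9]
207 [100 101 101 102 103 102  99  83  67  61  61  63  63  64  64  64  64  64
  62  61  60  63  78  94 100 102 100 100  99  99 100 100 100  99 100]
208 [100 100 101 100 101 102  97  84  66  61  62  63  61  64  65  65  65  65
  63  62  58  61  78  93 100 102 100  99 101 100 100 100 100 100  99]
209 [100 101 101 101 100  98  90  77  63  60  60  63  63  63  64  65  64  64
  64  61  59  63  77  93 100 100 101 100  99  99 100 100 100  99  99]
213 [136 133 129 126 122 117 110  98  79  65  58  59  60  57  58  61  60  63
  61  62  59  59  62  70  78  88  98 100 100 100 100  99  98  98  98]
214 [146 145 144 141 139 137 133 123  99  71  61  62  64  62  62  64  64  63
  63  62  60  57  59  65  75  88  97 100 100 100 100  99  98  97  99]
```

View pics/s4b.png

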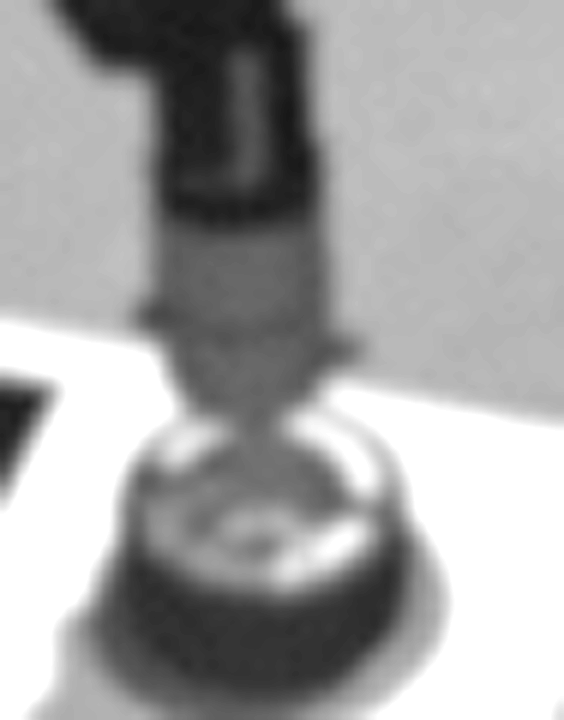

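move_arm([
  {"translation": [0, -0.05, 0.7], "spin": 0},
  {"translation": [0, -0.05, 1.5], "spin": 0},
  {"translation": [0, -0.05, 2.3], "spin": 0},
  {"translation": [0, -0.05, 2.9], "spin": 0},
  {"translation": [0, -0.05, 3.2], "spin": 0},
  {"translation": [0, -0.05, 3.2], "spin": 0},
  {"translation": [0, -0.05, 3.2], "spin": 0},
])

```text
clock: 6.83
ee_pos: [526.0, -230.0, 233.6]
tool_rot: [3.141, -0.001, 2.857]
force: [0.3, 0.1, -1.7]
opening: 0.158
```

```bash
python3 -c "
from h import *
togo((526,-229.8,233.9),2.857)
s=snap('side','s5');g=cv2.cvtColor(np.ascontiguousarray(s['img']),cv2.COLOR_RGB2GRAY)
c=cv2.resize(g[185:245,265:312],None,fx=12,fy=12,interpolation=cv2.INTER_CUBIC).astype(float)
cv2.imwrite('pics/s5b.png',np.clip((c-20)/(130-20)*255,0,255).astype(np.uint8))
togo((526,-229.8,233.9),2.857)
k=lambda q:(((q-[265,185])+.5)*12-.5).round(1)
for z in (94,96,130): print(z,k(proj(s,(526,-229.8,z))))
"
```

```text
t 6.83 pos [ 526.  -230.   233.6] rot [ 3.1415e+00 -5.0000e-04  2.8567e+00] F [ 0.3  0.1 -1.7] M [ 0.   -0.01  0.  ] op 0.158 j [-0.47  0.02  1.43  0.    1.69 -1.76]
togo cm [ 0.001  0.016 -0.033] spin -0.0003
t 6.88 pos [ 526.1 -230.   234.1] rot [-3.1415e+00  3.0000e-04  2.8567e+00] F [-0.1  0.1 -1.8] M [0.02 0.02 0.03] op 0.151 j [-0.47  0.02  1.43  0.    1.69 -1.76]
togo cm [0.016 0.018 0.02 ] spin -0.0003
94 [254.9 498.8]
96 [254.4 492.2]
130 [246.4 377.4]
```

View pics/s5b.png

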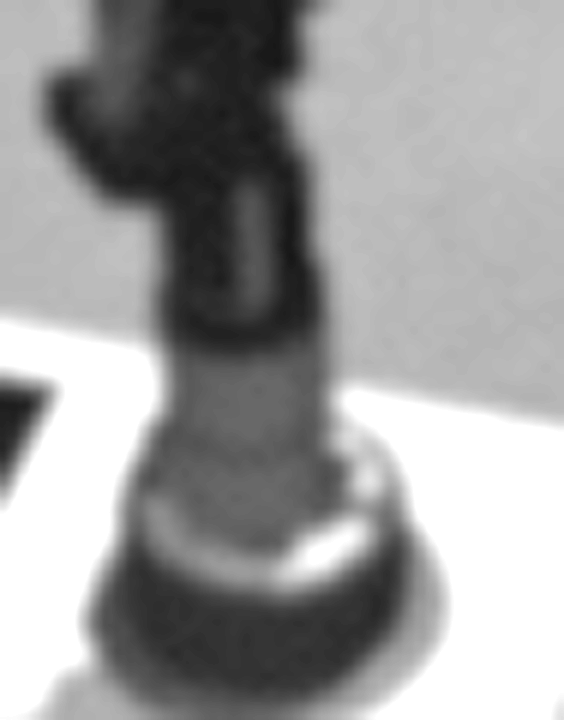

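```bash
python3 -c "
from h import *
s=np.load('pics/side0.npz')
g=cv2.cvtColor(np.ascontiguousarray(s['img']),cv2.COLOR_RGB2GRAY)
for r in range(218,240,2): print(r,g[r,268:306])
o,_=ray(s,(286,226)); d=np.array([526,-229.8])-o[:2]; d/=np.linalg.norm(d); n=np.array([d[1],-d[0]])
for z in (94,85,75):
  print(z,[proj(s,np.r_[np.array([526,-229.8])+k*31*n,z]).round(2) for k in(-1,1)],[proj(s,np.r_[np.array([526,-229.8])+k*24.4*n,z]).round(2) for k in(-1,1)])
"
```

```text
218 [ 66 101 130 141 143 142 143 143 144 143 142 141 137 129 126 124 120 118
 118 122 121 119 119 121 124 129 132 133 131 129 125 122 117 114 111 108
 105 102]
220 [101 130 142 143 143 143 143 143 140 131 121 117 117 118 120 122 118 114
 112 112 113 116 122 122 120 115 115 119 131 139 143 143 143 142 140 140
 138 136]
222 [129 142 143 143 142 143 142 133 115 101 107 121 122 106  89  79  75  71
  71  71  70  73  80  92 111 125 128 115 105 114 133 142 143 143 143 143
 143 142]
224 [142 143 143 143 143 142 133 109  82  71  78  84  78  70  66  66  66  67
  68  67  67  67  66  64  72  95 120 127 110  97 112 131 143 143 143 142
 143 143]
226 [144 144 142 143 143 138 120  98 100 113 109  92  78  73  71  72  72  73
  73  73  74  70  66  63  62  69  89  96  90  79  95 125 140 143 142 143
 143 143]
228 [143 143 143 143 144 137 113  88  97 124 132 120  97  74  70  82  93  93
  91  97  98  93  86  82  88 101 104  94  75  65  78 106 130 140 143 144
 143 142]
230 [143 144 143 144 141 126  98  69  70  97 118 126 124 117 113 110 104  95
  87  89  98 113 125 127 127 124 109  89  68  52  55  77 101 12
[... 274 characters left out ...]
 65  58  53  48  43  41  40  42  57  74  85  95 116 136
 143 143]
236 [144 143 140 128 104  76  58  51  45  41  41  41  43  44  43  44  44  46
  46  46  44  45  42  41  42  42  41  40  41  48  66  82  86  97 118 137
 142 143]
238 [143 144 143 135 113  84  63  56  50  46  40  41  41  41  41  43  43  41
  44  42  44  43  42  43  41  42  42  45  55  70  82  87  94 109 129 141
 143 142]
94 [array([273.58, 227.02]), array([297.93, 225.2 ])] [array([276.18, 226.83]), array([295.35, 225.4 ])]
85 [array([273.83, 229.47]), array([298.03, 227.65])] [array([276.41, 229.28]), array([295.46, 227.85])]
75 [array([274.1 , 232.16]), array([298.13, 230.34])] [array([276.67, 231.97]), array([295.58, 230.54])]
```

move_arm([
  {"translation": [-0.07, 0.02, 0], "spin": 0},
  {"translation": [-0.07, 0.02, 0.2], "spin": 0},
  {"translation": [-0.07, 0.02, 0.4], "spin": 0},
  {"translation": [-0.07, 0.02, 0.6], "spin": 0},
  {"translation": [-0.07, 0.02, 0.7], "spin": 0},
  {"translation": [-0.07, 0.02, 0.7], "spin": 0},
  {"translation": [-0.07, 0.02, 0.7], "spin": 0},
])

```text
clock: 7.47
ee_pos: [526.7, -229.9, 226.7]
tool_rot: [3.142, -0.0, 2.857]
force: [-0.1, -0.2, -1.8]
opening: 0.159
```

```bash
python3 -c "
from h import *
togo((526.7,-229.8,226.9),2.857)
"
```

```text
t 7.47 pos [ 526.7 -229.9  226.7] rot [ 3.1415e+00 -3.0000e-04  2.8568e+00] F [-0.1 -0.2 -1.8] M [-0.02  0.02  0.02] op 0.159 j [-0.47  0.02  1.44  0.    1.68 -1.76]
togo cm [ 0.007  0.012 -0.02 ] spin -0.0002
```

move_arm([
  {"translation": [0, 0, 0.1], "spin": 0},
  {"translation": [0, 0, 0.2], "spin": 0},
  {"translation": [0, 0, 0.3], "spin": 0},
  {"translation": [0, 0, 0.4], "spin": 0},
  {"translation": [0, 0, 0.4], "spin": 0},
  {"translation": [0, 0, 0.4], "spin": 0},
])

```text
clock: 7.97
ee_pos: [526.7, -230.0, 222.8]
tool_rot: [3.142, -0.0, 2.857]
force: [0.2, 0.1, -1.0]
opening: 0.152
```

```bash
python3 -c "
from h import *
togo((526.7,-229.8,222.9),2.857)
s=snap('side','s6');g=cv2.cvtColor(np.ascontiguousarray(s['img']),cv2.COLOR_RGB2GRAY)
c=cv2.resize(g[185:245,265:312],None,fx=12,fy=12,interpolation=cv2.INTER_CUBIC).astype(float)
cv2.imwrite('pics/s6b.png',np.clip((c-20)/(130-20)*255,0,255).astype(np.uint8))
"
```

```text
t 7.97 pos [ 526.7 -230.   222.8] rot [ 3.1416e+00 -2.0000e-04  2.8567e+00] F [ 0.2  0.1 -1. ] M [0.06 0.01 0.02] op 0.152 j [-0.47  0.02  1.45 -0.    1.67 -1.76]
togo cm [ 0.009  0.014 -0.014] spin -0.0003
```

View pics/s6b.png

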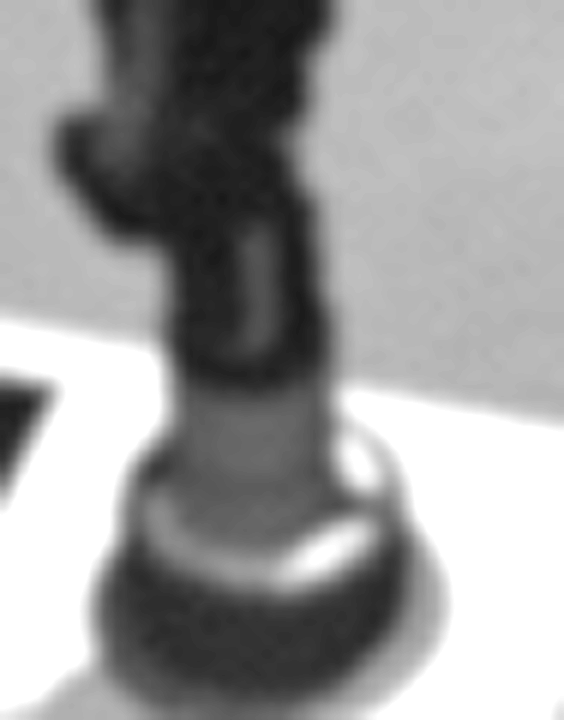

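move_arm([
  {"translation": [0, 0, 0.1], "spin": 0},
  {"translation": [0, 0, 0.2], "spin": 0},
  {"translation": [0, 0, 0.3], "spin": 0},
  {"translation": [0, 0, 0.35], "spin": 0},
  {"translation": [0, 0, 0.4], "spin": 0},
  {"translation": [0, 0, 0.4], "spin": 0},
])

```text
clock: 8.52
ee_pos: [526.7, -229.9, 218.7]
tool_rot: [3.142, -0.0, 2.857]
force: [0.0, 0.3, -1.0]
opening: 0.152
```

```bash
python3 -c "
from h import *
togo((526.7,-229.8,218.9),2.857)
"
```

```text
t 8.52 pos [ 526.7 -229.9  218.7] rot [ 3.1415e+00 -3.0000e-04  2.8568e+00] F [ 0.   0.3 -1. ] M [0.01 0.06 0.02] op 0.152 j [-0.47  0.02  1.45  0.    1.67 -1.76]
togo cm [ 0.008  0.011 -0.021] spin -0.0002
```

move_arm([
  {"translation": [0, 0, 0.1], "spin": 0},
  {"translation": [0, 0, 0.2], "spin": 0},
  {"translation": [0, 0, 0.25], "spin": 0},
  {"translation": [0, 0, 0.3], "spin": 0},
  {"translation": [0, 0, 0.3], "spin": 0},
])

```text
clock: 8.93
ee_pos: [526.7, -229.9, 215.7]
tool_rot: [3.142, -0.0, 2.857]
force: [0.0, 0.0, -2.5]
opening: 0.152
```

```bash
python3 -c "
from h import *
togo((526.7,-229.8,215.9),2.857)
"
```

```text
t 8.93 pos [ 526.7 -229.9  215.7] rot [ 3.1415e+00 -3.0000e-04  2.8568e+00] F [ 0.   0.  -2.5] M [-0.01  0.04 -0.07] op 0.152 j [-0.47  0.02  1.46 -0.    1.66 -1.76]
togo cm [ 0.007  0.012 -0.022] spin -0.0002
```

move_arm([
  {"translation": [0, 0, 0.1], "spin": 0},
  {"translation": [0, 0, 0.2], "spin": 0},
  {"translation": [0, 0, 0.3], "spin": 0},
  {"translation": [0, 0, 0.35], "spin": 0},
  {"translation": [0, 0, 0.4], "spin": 0},
  {"translation": [0, 0, 0.4], "spin": 0},
])

```text
clock: 9.43
ee_pos: [526.9, -230.0, 212.6]
tool_rot: [-3.141, 0.001, 2.857]
force: [-1.9, 1.5, 5.2]
opening: 0.155
```

```bash
python3 -c "
from h import *
togo((526.7,-229.8,211.9),2.857)
"
```

```text
t 9.43 pos [ 526.9 -230.   212.6] rot [-3.1414e+00  9.0000e-04  2.8568e+00] F [-1.9  1.5  5.2] M [ 0.22  0.39 -0.  ] op 0.155 j [-0.47  0.02  1.46 -0.    1.66 -1.76]
togo cm [0.02  0.013 0.07 ] spin -0.0002
```

move_arm([
  {"translation": [0.03, 0, 0.1], "spin": 0},
  {"translation": [0.03, 0, 0.2], "spin": 0},
  {"translation": [0.03, 0, 0.3], "spin": 0},
  {"translation": [0.03, 0, 0.4], "spin": 0},
  {"translation": [0.03, 0, 0.45], "spin": 0},
  {"translation": [0.03, 0, 0.5], "spin": 0},
  {"translation": [0.03, 0, 0.5], "spin": 0},
  {"translation": [0.03, 0, 0.5], "spin": 0},
])

```text
clock: 10.1
ee_pos: [526.7, -230.0, 209.1]
tool_rot: [-3.141, 0.003, 2.857]
force: [-3.5, 0.7, 10.0]
opening: 0.15
```

```bash
python3 -c "
from h import *
togo((526.4,-229.8,206.9),2.857)
"
```

```text
t 10.1 pos [ 526.7 -230.   209.1] rot [-3.1411e+00  2.5000e-03  2.8569e+00] F [-3.5  0.7 10. ] M [ 0.36  0.68 -0.01] op 0.15 j [-0.47  0.02  1.47  0.    1.65 -1.76]
togo cm [0.037 0.006 0.221] spin -0.0001
```

move_arm([
  {"translation": [0.05, 0, 0.1], "spin": 0},
  {"translation": [0.05, 0, 0.2], "spin": 0},
  {"translation": [0.05, 0, 0.3], "spin": 0},
  {"translation": [0.05, 0, 0.4], "spin": 0},
  {"translation": [0.05, 0, 0.5], "spin": 0},
  {"translation": [0.05, 0, 0.5], "spin": 0},
  {"translation": [0.05, 0, 0.5], "spin": 0},
])

```text
clock: 10.68
ee_pos: [526.6, -229.9, 205.7]
tool_rot: [-3.141, 0.005, 2.857]
force: [-4.0, 1.9, 16.5]
opening: 0.154
```

```bash
python3 -c "
from h import *
togo((526.,-229.8,204.2),2.857)
"
```

```text
t 10.68 pos [ 526.6 -229.9  205.7] rot [-3.1409  0.0046  2.8569] F [-4.   1.9 16.5] M [0.54 0.91 0.01] op 0.154 j [-0.47  0.02  1.48  0.    1.64 -1.76]
togo cm [ 0.056 -0.006  0.146] spin -0.0001
```

move_arm([
  {"translation": [0.03, 0, 0.05], "spin": 0},
  {"translation": [0.03, 0, 0.1], "spin": 0},
  {"translation": [0.03, 0, 0.13], "spin": 0},
  {"translation": [0.03, 0, 0.13], "spin": 0},
  {"translation": [0.03, 0, 0.13], "spin": 0},
])

```text
clock: 11.1
ee_pos: [526.4, -229.8, 204.8]
tool_rot: [-3.141, 0.005, 2.857]
force: [-4.0, 2.6, 16.2]
opening: 0.153
```

```bash
python3 -c "
from h import *
togo((526.,-229.8,204.2),2.857)
s=snap('side','s7');g=cv2.cvtColor(np.ascontiguousarray(s['img']),cv2.COLOR_RGB2GRAY)
c=cv2.resize(g[185:245,265:312],None,fx=12,fy=12,interpolation=cv2.INTER_CUBIC).astype(float)
cv2.imwrite('pics/s7b.png',np.clip((c-20)/(130-20)*255,0,255).astype(np.uint8))
k=lambda q:(((q-[265,185])+.5)*12-.5).round(1)
# head bottom edge (58mm above vial bottom), near side r=17
for b in (94-26,94-28): print(b,k(proj(s,(526.3,-229.8-17.5,b+58))))
togo((526.,-229.8,204.2),2.857)
"
```

```text
t 11.1 pos [ 526.4 -229.8  204.8] rot [-3.1409  0.0055  2.8569] F [-4.   2.6 16.2] M [0.55 0.84 0.03] op 0.153 j [-0.47  0.02  1.48  0.    1.64 -1.76]
togo cm [ 0.044 -0.008  0.058] spin -0.0001
68 [249.2 451.1]
66 [249.7 458. ]
t 11.15 pos [ 526.4 -229.9  204.8] rot [-3.1408  0.0054  2.8569] F [-4.7  2.3 17. ] M [0.57 0.85 0.  ] op 0.154 j [-0.47  0.02  1.48  0.    1.64 -1.76]
togo cm [ 0.043 -0.004  0.059] spin -0.0001
```

View pics/s7b.png

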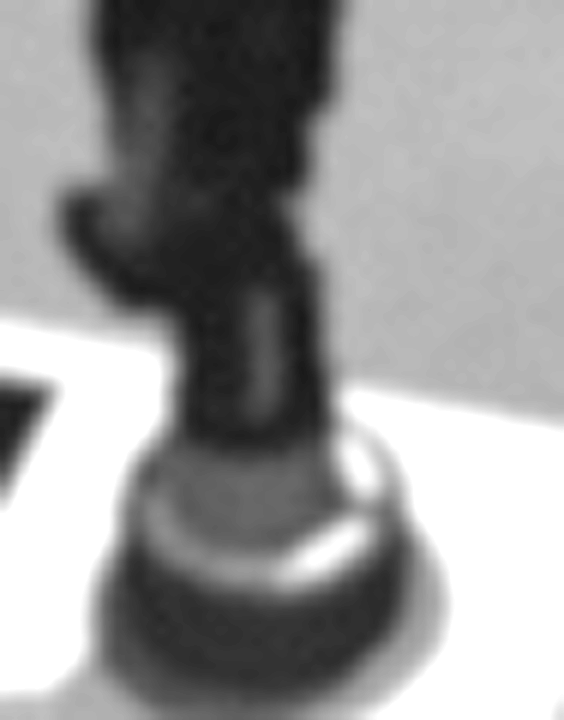

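move_arm([
  {"translation": [0.02, 0, 0], "spin": 0.04},
  {"translation": [0.02, 0, 0], "spin": 0.08},
  {"translation": [0.02, 0, 0], "spin": 0.12},
  {"translation": [0.02, 0, 0], "spin": 0.16},
  {"translation": [0.02, 0, 0], "spin": 0.16},
])

```text
clock: 11.57
ee_pos: [526.8, -229.8, 205.1]
tool_rot: [3.141, 0.007, 2.695]
force: [-2.8, 1.9, 17.1]
opening: 0.151
```

```bash
python3 -c "
from h import *
togo((526.,-229.8,204.2),2.857-.16)
"
```

```text
t 11.57 pos [ 526.8 -229.8  205.1] rot [3.1409 0.0073 2.6952] F [-2.8  1.9 17.1] M [0.51 0.37 0.01] op 0.151 j [-0.47  0.02  1.48  0.    1.64 -1.6 ]
togo cm [ 0.071 -0.039  0.085] spin -0.0018
```

move_arm([
  {"translation": [0, 0, 0], "spin": 0.05},
  {"translation": [0, 0, 0], "spin": 0.1},
  {"translation": [0, 0, 0], "spin": 0.15},
  {"translation": [0, 0, 0], "spin": 0.2},
  {"translation": [0, 0, 0], "spin": 0.25},
  {"translation": [0, 0, 0], "spin": 0.25},
])

```text
clock: 12.07
ee_pos: [527.1, -229.5, 205.2]
tool_rot: [3.138, 0.007, 2.445]
force: [-0.7, 3.1, 15.9]
opening: 0.153
```

```bash
python3 -c "
from h import *
togo((526.,-229.8,204.2),2.857-.41)
"
```

```text
t 12.07 pos [ 527.1 -229.5  205.2] rot [3.1382 0.0072 2.445 ] F [-0.7  3.1 15.9] M [ 0.7   0.13 -0.02] op 0.153 j [-0.47  0.02  1.48  0.    1.64 -1.34]
togo cm [ 0.064 -0.097  0.097] spin -0.002
```

move_arm([
  {"translation": [0, 0, 0], "spin": 0.05},
  {"translation": [0, 0, 0], "spin": 0.1},
  {"translation": [0, 0, 0], "spin": 0.15},
  {"translation": [0, 0, 0], "spin": 0.2},
  {"translation": [0, 0, 0], "spin": 0.25},
  {"translation": [0, 0, 0], "spin": 0.25},
])

```text
clock: 12.57
ee_pos: [527.3, -229.3, 205.2]
tool_rot: [3.136, 0.006, 2.195]
force: [-0.3, 4.2, 15.6]
opening: 0.157
```

```bash
python3 -c "
from h import *
togo((526.,-229.8,204.2),2.857-.66)
"
```

```text
t 12.57 pos [ 527.3 -229.3  205.2] rot [3.136  0.0061 2.1952] F [-0.3  4.2 15.6] M [ 0.84 -0.03  0.03] op 0.157 j [-0.47  0.02  1.48  0.    1.63 -1.09]
togo cm [ 0.034 -0.134  0.095] spin -0.0018
```

move_arm([
  {"translation": [0, 0, 0], "spin": 0.04},
  {"translation": [0, 0, 0], "spin": 0.08},
  {"translation": [0, 0, 0], "spin": 0.12},
  {"translation": [0, 0, 0], "spin": 0.15},
  {"translation": [0, 0, 0], "spin": 0.15},
])

```text
clock: 12.98
ee_pos: [527.4, -229.2, 205.2]
tool_rot: [3.135, 0.005, 2.046]
force: [-0.4, 4.0, 16.7]
opening: 0.156
```

```bash
python3 -c "
from h import *
togo((526.,-229.8,204.2),2.857-.81)
"
```

```text
t 12.98 pos [ 527.4 -229.2  205.2] rot [3.1348 0.0053 2.0464] F [-0.4  4.  16.7] M [ 0.83 -0.14  0.01] op 0.156 j [-0.47  0.02  1.48  0.    1.63 -0.95]
togo cm [ 0.011 -0.152  0.099] spin -0.0006
```

move_arm([
  {"translation": [0, 0, 0], "spin": 0.015},
  {"translation": [0, 0, 0], "spin": 0.03},
  {"translation": [0, 0, 0], "spin": 0.045},
  {"translation": [0, 0, 0], "spin": 0.045},
])

```text
clock: 13.32
ee_pos: [527.5, -229.2, 205.2]
tool_rot: [3.134, 0.005, 2.002]
force: [0.8, 4.0, 17.4]
opening: 0.155
```

```bash
python3 -c "
from h import *
togo((526.,-229.8,204.2),2.857-.855)
"
```

```text
t 13.32 pos [ 527.5 -229.2  205.2] rot [3.1344 0.0051 2.0024] F [ 0.8  4.  17.4] M [ 0.82 -0.21  0.11] op 0.155 j [-0.47  0.02  1.48  0.    1.63 -0.9 ]
togo cm [ 0.003 -0.162  0.102] spin 0.0004
```

Mz has started to rise (0.11), so I'm creeping a little further towards the stop.

move_arm([
  {"translation": [0, 0, 0], "spin": 0.01},
  {"translation": [0, 0, 0], "spin": 0.02},
  {"translation": [0, 0, 0], "spin": 0.02},
])

```text
clock: 13.57
ee_pos: [527.6, -229.1, 205.3]
tool_rot: [3.134, 0.005, 1.983]
force: [2.2, 4.0, 15.9]
opening: 0.157
```

```bash
python3 -c "
from h import *
togo((526.,-229.8,204.2),2.857-.875)
"
```

```text
t 13.57 pos [ 527.6 -229.1  205.3] rot [3.1341 0.0051 1.9831] F [ 2.2  4.  15.9] M [ 0.84 -0.22  0.33] op 0.157 j [-0.47  0.02  1.48  0.    1.63 -0.88]
togo cm [ 0.003 -0.171  0.105] spin 0.0011
```

move_arm([
  {"translation": [0, 0, 0], "spin": -0.015},
  {"translation": [0, 0, 0], "spin": -0.03},
  {"translation": [0, 0, -0.1], "spin": -0.03},
  {"translation": [0, 0, -0.2], "spin": -0.03},
  {"translation": [0, 0, -0.3], "spin": -0.03},
  {"translation": [0, 0, -0.4], "spin": -0.03},
  {"translation": [0, 0, -0.4], "spin": -0.03},
])

```text
clock: 14.15
ee_pos: [527.4, -229.2, 208.2]
tool_rot: [3.135, 0.004, 2.013]
force: [1.8, 3.1, 11.9]
opening: 0.155
```

```bash
python3 -c "
from h import *
togo((526.,-229.8,209.8),2.857-.845)
"
```

```text
t 14.15 pos [ 527.4 -229.2  208.2] rot [3.1349 0.0044 2.0128] F [ 1.8  3.1 11.9] M [ 0.74 -0.45  0.02] op 0.155 j [-0.47  0.02  1.47  0.    1.64 -0.91]
togo cm [ 0.006 -0.154 -0.163] spin 0.0008
```

move_arm([
  {"translation": [0, 0, -0.1], "spin": 0},
  {"translation": [0, 0, -0.2], "spin": 0},
  {"translation": [0, 0, -0.3], "spin": 0},
  {"translation": [0, 0, -0.35], "spin": 0},
  {"translation": [0, 0, -0.35], "spin": 0},
])

```text
clock: 14.57
ee_pos: [527.4, -229.2, 210.5]
tool_rot: [3.136, 0.004, 2.013]
force: [3.2, 2.2, 8.3]
opening: 0.157
```

```bash
python3 -c "
from h import *
togo((526.,-229.8,209.8),2.857-.845)
"
```

```text
t 14.57 pos [ 527.4 -229.2  210.5] rot [3.1355 0.0037 2.0129] F [3.2 2.2 8.3] M [ 0.59 -0.79  0.01] op 0.157 j [-0.47  0.02  1.47  0.    1.65 -0.91]
togo cm [ 0.004 -0.152  0.07 ] spin 0.0009
```

move_arm([
  {"translation": [0.01, 0.02, -0.05], "spin": 0},
  {"translation": [0.01, 0.05, -0.1], "spin": 0},
  {"translation": [0.01, 0.05, -0.15], "spin": 0},
  {"translation": [0.01, 0.05, -0.15], "spin": 0},
])

```text
clock: 14.9
ee_pos: [527.5, -229.1, 210.6]
tool_rot: [3.137, 0.003, 2.013]
force: [6.5, 2.3, 3.5]
opening: 0.154
```

```bash
python3 -c "
from h import *
togo((526.,-229.8,209.8),2.857-.845)
"
```

```text
t 14.9 pos [ 527.5 -229.1  210.6] rot [3.1372e+00 2.7000e-03 2.0125e+00] F [6.5 2.3 3.5] M [ 0.32 -1.37  0.02] op 0.154 j [-0.47  0.02  1.47  0.    1.65 -0.91]
togo cm [ 0.003 -0.162  0.082] spin 0.0005
```

move_arm([
  {"translation": [-0.03, 0.06, -0.03], "spin": 0},
  {"translation": [-0.06, 0.13, -0.05], "spin": 0},
  {"translation": [-0.06, 0.13, -0.05], "spin": 0},
  {"translation": [-0.06, 0.13, -0.05], "spin": 0},
])

```text
clock: 15.23
ee_pos: [528.0, -229.2, 210.6]
tool_rot: [3.14, 0.001, 2.012]
force: [4.8, 1.9, 5.3]
opening: 0.152
```

```bash
python3 -c "
from h import *
togo((526.,-229.8,209.8),2.857-.845)
"
```

```text
t 15.23 pos [ 528.  -229.2  210.6] rot [3.1399e+00 1.0000e-03 2.0122e+00] F [4.8 1.9 5.3] M [ 0.34 -1.04  0.02] op 0.152 j [-0.47  0.03  1.46  0.    1.65 -0.91]
togo cm [ 0.026 -0.206  0.084] spin 0.0002
```

move_arm([
  {"translation": [-0.02, 0.04, -0.03], "spin": 0},
  {"translation": [-0.04, 0.08, -0.06], "spin": 0},
  {"translation": [-0.04, 0.08, -0.09], "spin": 0},
  {"translation": [-0.04, 0.08, -0.09], "spin": 0},
  {"translation": [-0.04, 0.08, -0.09], "spin": 0},
])

```text
clock: 15.65
ee_pos: [528.3, -229.2, 210.7]
tool_rot: [-3.142, -0.0, 2.012]
force: [4.4, 1.5, 2.1]
opening: 0.152
```

```bash
python3 -c "
from h import *
togo((526.,-229.8,209.8),2.857-.845)
s=snap('side','s8');g=cv2.cvtColor(np.ascontiguousarray(s['img']),cv2.COLOR_RGB2GRAY)
c=cv2.resize(g[185:245,265:312],None,fx=12,fy=12,interpolation=cv2.INTER_CUBIC).astype(float)
cv2.imwrite('pics/s8b.png',np.clip((c-20)/(130-20)*255,0,255).astype(np.uint8))
"
```

```text
t 15.65 pos [ 528.3 -229.2  210.7] rot [-3.1415e+00 -4.0000e-04  2.0118e+00] F [4.4 1.5 2.1] M [ 0.34 -0.88  0.02] op 0.152 j [-0.47  0.03  1.46  0.    1.65 -0.91]
togo cm [ 0.044 -0.23   0.089] spin -0.0002
```

View pics/s8b.png

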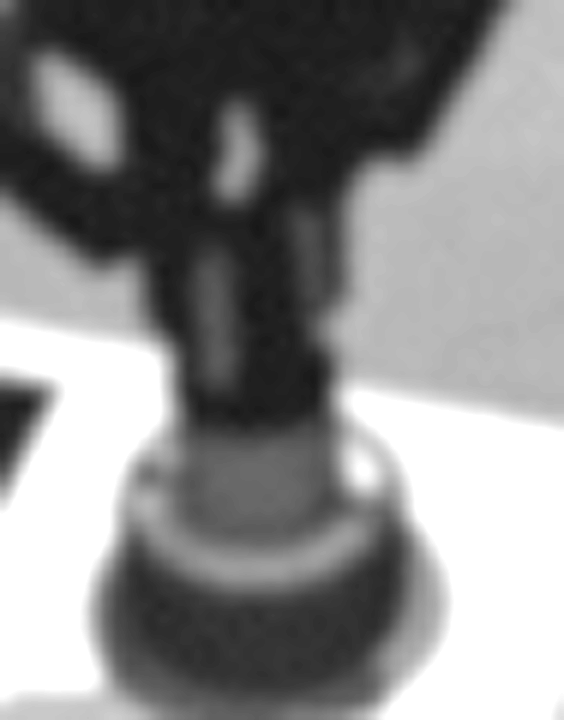

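move_arm([
  {"translation": [0, 0, 0], "spin": 0},
  {"translation": [0, 0, 0], "spin": 0},
  {"translation": [0, 0, 0], "spin": 0},
  {"translation": [0, 0, 0], "spin": 0},
  {"translation": [0, 0, 0], "spin": 0},
  {"translation": [0, 0, 0], "spin": 0},
  {"translation": [0, 0, 0], "spin": 0},
], hand=5)

```text
clock: 16.28
ee_pos: [528.2, -229.3, 210.9]
tool_rot: [-3.141, -0.0, 2.012]
force: [0.1, 0.1, -0.5]
opening: 0.59
```

```bash
python3 -c "
from h import *
togo((526.,-229.8,209.8),2.857-.845)
"
```

```text
t 16.28 pos [ 528.2 -229.3  210.9] rot [-3.1413e+00 -2.0000e-04  2.0117e+00] F [ 0.1  0.1 -0.5] M [-0.    0.01  0.  ] op 0.59 j [-0.47  0.03  1.46 -0.    1.65 -0.91]
togo cm [ 0.051 -0.215  0.108] spin -0.0003
```

Released with no residual force. I'm retreating straight up, then backing away so the cameras can see the vial.

move_arm([
  {"translation": [0, 0, -1], "spin": 0},
  {"translation": [0, 0, -2.5], "spin": 0},
  {"translation": [0, 0, -4.5], "spin": 0},
  {"translation": [0, 0, -7], "spin": 0},
  {"translation": [0, 0, -9], "spin": 0},
  {"translation": [0, 0, -10], "spin": 0},
  {"translation": [0, 0, -10], "spin": 0},
])

```text
clock: 16.87
ee_pos: [528.7, -229.5, 315.0]
tool_rot: [3.138, 0.005, 2.012]
force: [1.0, -1.0, -0.1]
opening: 0.586
```

move_arm([
  {"translation": [-2, 1, 0], "spin": 0},
  {"translation": [-5, 2, 0], "spin": 0},
  {"translation": [-8, 3, 0], "spin": 0},
  {"translation": [-11, 4, 0], "spin": 0},
  {"translation": [-14, 5, 0], "spin": 0},
  {"translation": [-17, 6, 0], "spin": 0},
  {"translation": [-20, 7, 0], "spin": 0},
  {"translation": [-22, 8, 0], "spin": 0},
  {"translation": [-22, 8, 0], "spin": 0},
  {"translation": [-22, 8, 0], "spin": 0},
])

```text
clock: 17.7
ee_pos: [695.4, -395.1, 304.1]
tool_rot: [-3.137, -0.007, 2.011]
force: [0.9, 0.3, -0.0]
opening: 0.584
```

```bash
python3 -c "
from h import *
togo((526.,-229.8,209.8),2.857-.845)
s=snap('side','s9');t=snap('top','t9')
a=cv2.imwrite
g=lambda i,x,y,w,h,k:cv2.resize(np.ascontiguousarray(i['img'][y:y+h,x:x+w,::-1]),None,fx=k,fy=k,interpolation=cv2.INTER_CUBIC)
a('pics/end.png',cv2.hconcat([g(s,250,170,66,80,6),g(t,340,190,66,80,6)]))
a('pics/end_full.png',cv2.vconcat([cv2.resize(np.ascontiguousarray(x['img'][:,:,::-1]),(480,300)) for x in (s,t)]))
"
```

```text
t 17.7 pos [ 695.4 -395.1  304.1] rot [-3.1372 -0.0069  2.0112] F [ 0.9  0.3 -0. ] M [ 0.01 -0.03 -0.04] op 0.584 j [-0.56  0.74  0.4   0.    2.   -1.  ]
togo cm [22.176 -8.276  9.434] spin -0.0008
```

View pics/end.png

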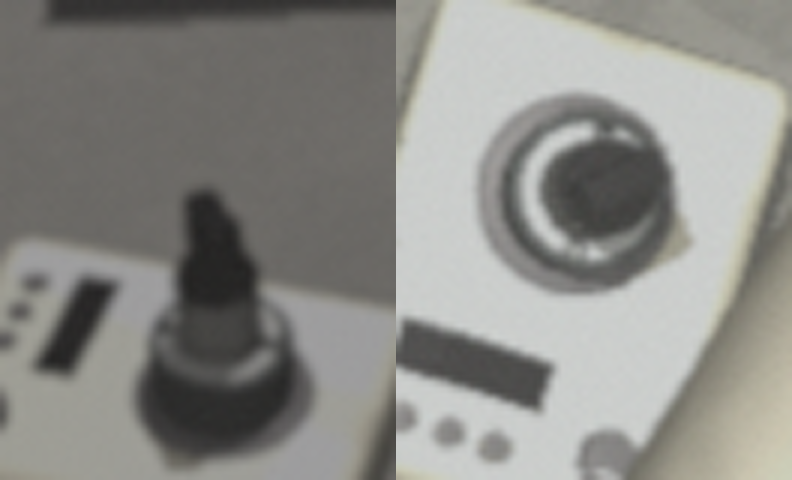

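View pics/end_full.png

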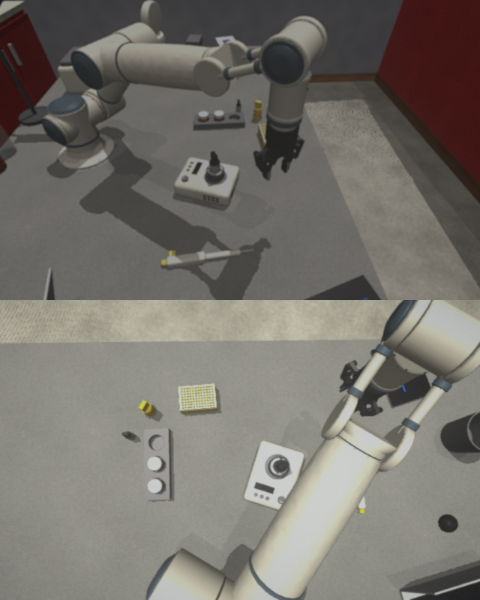

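```bash
python3 -c "
from h import *
s=np.load('pics/s9.npz');t=np.load('pics/t9.npz')
ks=lambda q:(((q-[250,170])+.5)*6-.5).round(1); kt=lambda q:(((q-[340,190])+.5)*6-.5+[396,0]).round(1)
y=2.012;X=np.array([np.cos(y),np.sin(y)]);Y=np.array([-X[1],X[0]])
for z in (167.5,133.5,129.5,94): print(z,ks(proj(s,(527,-229.6,z))),kt(proj(t,(527,-229.6,z))))
for a,b in((15,7),(15,-7),(-15,-7),(-15,7)):
  p=np.r_[np.array([527,-229.6])+a*X+b*Y,167.5];print(ks(proj(s,p)),kt(proj(t,p)))
def cc(s,x0,y0,w,h,k,lo,hi):
    c=s['img'][y0:y0+h,x0:x0+w,::-1].astype(float); c=np.clip((c-lo)/(hi-lo)*255,0,255).astype(np.uint8)
    return cv2.resize(c,None,fx=k,fy=k,interpolation=cv2.INTER_CUBIC)
cv2.imwrite('pics/end2.png',cv2.hconcat([cc(s,268,198,32,36,12,5,100),cc(t,355,205,32,36,12,30,140)]))
k2=lambda q:(((q-[268,198])+.5)*12-.5).round(0);k3=lambda q:(((q-[355,205])+.5)*12-.5+[384,0]).round(0)
for z in (167.5,133.5,129.5,94): print(z,k2(proj(s,(527,-229.6,z))),k3(proj(t,(527,-229.6,z))))
for a,b in((15,7),(15,-7),(-15,-7),(-15,7)):
  p=np.r_[np.array([527,-229.6])+a*X+b*Y,167.5];print(k2(proj(s,p)),k3(proj(t,p)))
"
```

```text
167.5 [210.8 211.4] [620.2 179.4]
133.5 [214.9 271.9] [605.1 183.7]
129.5 [215.4 278.9] [603.4 184.2]
94 [219.6 338.7] [589.1 188.2]
[179.3 195.1] [591.3 216.5]
[210.4 184. ] [573.  180.7]
[242.8 228. ] [648.9 142.5]
[211.1 239.6] [667.2 178.2]
167.5 [206.  87.] [653. 179.]
133.5 [214. 208.] [623. 188.]
129.5 [215. 222.] [619. 189.]
94 [224. 342.] [591. 197.]
[143.  55.] [595. 254.]
[205.  32.] [559. 182.]
[270. 121.] [710. 105.]
[207. 144.] [747. 177.]
```

View pics/end2.png

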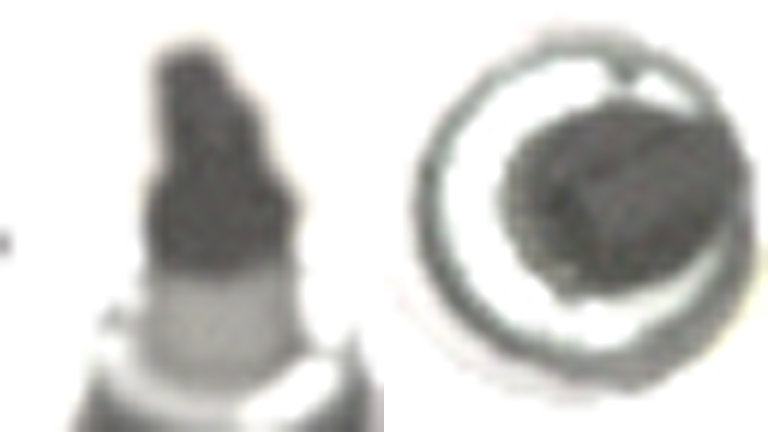

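```bash
python3 -c "
from h import *
from bench import order
a=np.load('pics/top0.npz')['img'];b=np.load('pics/t9.npz')['img']
for n,(x,y,w,h) in dict(jars=(190,205,40,60),box=(235,108,58,46)).items(): print(n,np.abs(a[y:y+h,x:x+w].astype(int)-b[y:y+h,x:x+w]).mean().round(1))
a=np.load('pics/side0.npz')['img'];b=np.load('pics/s9.npz')['img']
def pm(i): m=(i[325:362,210:345].min(2)>105); return np.argwhere(m).mean(0),m.sum()
print(pm(a),pm(b))
togo((526,-229.8,300),2)
print(order.finish_job())
"
```

```text
jars 2.3
box 2.4
(array([15.8013245 , 58.41721854]), np.int64(906)) (array([16.73490427, 55.73490427]), np.int64(679))
t 17.8 pos [ 694.3 -393.7  310.1] rot [-3.1408e+00 -1.5000e-03  2.0120e+00] F [-0.6  0.6  0.5] M [ 0.01 -0.02 -0.03] op 0.587 j [-0.56  0.73  0.41  0.    2.   -1.  ]
togo cm [22.005 -8.22   1.009] spin 0.012
the job is handed in; nothing more can be done
None
```

I put the vial in the mill's socket, pressed and twisted it to the stop, released it and handed the job in at about 17.8 s. No verdict came back.

- **Picking it up:** I took the black-winged vial from the rack by its wing. The yellow look-alike and the smaller black one stayed where they were.
- **Inserting and locking:** I set it to the slots, measured at about -16° in world yaw. The lugs went in without contact. I pressed to about 27.7 mm below the rim with about 18 N. It then turned clockwise about 0.87 rad until the twist moment rose to 0.33 N m at the stop. I backed off 0.03 rad and let the spring lift it.
- **Lock check:** On the way up the tool height stopped at 210.6 mm while the force fell. That puts the vial's bottom about 22 mm below the rim, against 22.5 mm when locked. After opening, the measured force on the tool was close to zero.
- **Final pictures:** The vial stands upright, released, close to where a locked vial should appear in both views. The jars and tip box look unchanged.

**Disagreements and limits:**
- The two cameras differed by about 1.5 mm on the socket's x position. The tool ended at x = 528, nearer the side camera's value.
- A sideways force of 3 to 6.5 N built up while the spring lifted the vial, and I partly relieved it before opening.
- The pipette check was not clean. The arm's shadow lay across it in the side view, and its bright area's centre shifted about 3 pixels. The arm never came near it.

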